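Roll the texture roller up into its rest and shut the keeper

TASK

The wooden texture roller, its pattern still coated with slip, lies at the foot of its sloping wooden rest. Push it slowly up the slope with two spread fingertips, staying close behind it so that it never runs free, until it drops into its seat against the stop at the top; then push the keeper bar, which stands open at the side rail, all the way round until it lies square across the track behind the roller. Only push, lifting nothing, and leave the other things on the table where they are.

Things in the scene. Friction and masses are not known exactly. Their poses are not given: they have to be found in the camera images.
- roller_rest: Sloping wooden roller rest fixed to the table, 255 mm long, 156 mm wide, 60 mm high. Origin on the table surface on the track's middle line; +x points uphill along the track, +y to the left looking uphill, z up. The track is 136 mm wide (y -68 to +68) between side rails 10 mm thick, with tops at z 26 at the landing, some 16 mm above the slope, and z 47 at the seat.
- rest_landing (a point): Middle of the level landing's floor at the low end, x -100, z 10 mm in the rest's frame (axes as the rest's). The floor runs from x -128 to -75; in front of it a low lip, x -135 to -128, top at z 16.
- rest_seat (a point): Middle of the seat's floor at the foot of the stop, x 108, z 25 mm in the rest's frame (axes as the rest's). The level seat floor runs from the crest (x 69) to the stop wall (x 108 to 120, top at z 60), 5 mm below the crest. A seated roller has its axis at rest-frame x 83 to 86, z 47 and stays there by itself.
- rest_slope (a point): Middle of the slope's lower edge (x -75, z 10 mm in the rest's frame); its x axis points up along the surface, y as the rest's, z square to the slope. The slope rises at 8 degrees to a sharp crest at rest-frame x 69, z 30.
- roller: Dark wooden texture roller, a cylinder with carved rings, 44 mm in diameter, 131 mm long, about 0.16 kg, free to roll. Origin at its centre; y is its long axis, lying across the track (x and z turn with it). It starts at rest on the landing; left alone on the slope it rolls back down. Pushed at one narrow spot it may swing askew and bind between the rails; two fingertips some 50 mm or more apart keep it square.
- keeper (a joint): Keeper bar's angle (rad) about its upright pivot on the right-hand rail, rest-frame x 54, y -73 mm. 0: along the rail, pointing downhill; negative: out to the side, away from the track; +1.571 (end stop): square across the track, pointing left, 4 mm behind a seated roller. Starts at -1.2 to -0.1, turns stiffly (0.05 N m) and stays where left. Bar 12 mm wide, z 49 to 63, reaching 85 mm.
- keeper_peg (a point): Centre of the top of the round peg (14 mm diameter, rising 14 mm from the bar's top) on the keeper bar, 75 mm from the pivot, 77 mm above the table.
- salt_dish: Small white dish, 70 mm wide, 27 mm high, between the rest and the cup, past the banding wheel; a bystander. Origin at the centre of its underside.
- kidney: Flat red rubber kidney, 46x92x8 mm, lying on the table past the rest's stop; a bystander. Origin at the centre of its underside.
- cup: Terracotta-coloured cup without handle, 67 mm wide, 69 mm high, behind the banding wheel; a bystander. Origin at the centre of its underside.

How it is judged:
On the way, in this order (a step that is already met when the one before it is completed fails the run):
1. the roller is on the upper half of the slope, pushed by the fingers (x of roller in the frame of roller_rest between 0 and 0.07 m and contact force between the fingers and roller above 0.02 N).
2. the roller lies in its seat against the stop, the keeper still open (x of roller in the frame of roller_rest between 0.079 and 0.093 m and z of roller in the frame of roller_rest between 0.043 and 0.051 m and angle between the y axis of roller and the y axis of roller_rest, either way round below 0.12 rad and value of joint keeper below 0.5 rad), for 0.2 s.
3. the keeper is swung across behind the roller (value of joint keeper above 1.45 rad), for 0.2 s.
At the end, for the whole second after the job is handed in: The roller rests in its seat (axis within 7 mm of the stop-touching position, down on the seat floor to 4 mm, square to 0.12 rad), at rest, and the keeper is within 0.12 rad of its closed end stop (x of roller in the frame of roller_rest between 0.079 and 0.093 m and z of roller in the frame of roller_rest between 0.043 and 0.051 m and angle between the y axis of roller and the y axis of roller_rest, either way round below 0.12 rad and value of joint keeper above 1.45 rad and linear speed of roller below 0.02 m/s).
It fails at once if the roller runs free on the slope: faster than 0.3 m/s with nothing of the robot touching it (it was flicked up, or rolled back some 5 cm) (x of roller in the frame of roller_rest between -0.06 and 0.055 m and linear speed of roller above 0.3 m/s and contact force between each of the fingers, the arm and roller below 0.01 N).
It fails at once if the roller is lifted more than about 12 mm off the slope (z of roller in the frame of rest_slope above 0.036 m).
It fails at once if the roller leaves the low end of the rest (x of roller in the frame of roller_rest below -0.135 m).
It fails at once if the dish, the rubber kidney or the cup is moved by more than 20 mm (distance of any of salt_dish, kidney, cup from where it was at the start of the episode above 0.02 m).
It also fails if it takes over 54 s, if anything falls off the work surface, if the arm or the gripper's body presses on something with over 40 N, if the wrist force passes 120 N, or if a joint passes its speed limit or range.

ROBOT

A 6-joint arm with a two-finger parallel gripper is mounted at the origin on a cart in front of the work surface, level with it; the furniture and walls round the work are solid. World frame = base frame: x ahead of the robot, y to its left, z up, the work surface at z = 0. Lengths are in m, angles in rad, forces in N, time in s.
With the tool pointing down it reaches from about 0.375 to 0.975 m from the base axis. Payload 3.8 kg.
Tool frame: the origin (TCP) lies between the finger pads; the fingertips stand 11 mm ahead of it and the grasp point (between the pads) lies 8 mm behind it; z points along the fingers, y is the direction in which the jaws open and shut (so a half turn about z gives the same grasp; the last joint's range is limited). The gripper opens to 88 mm and grips with 3 to 60 N. Pads are 18 mm wide; open, the fingers measure 123 mm over their backs; the gripper's body (75 mm by 187 mm) begins 45 mm behind the grasp point.
Start: joints at [1.231, 0.264, 1.604, -0, 1.274, -0.037], TCP at [0.201, 0.644, 0.25] pointing down, gripper open.
Joint ranges: [-2.63, 2.63], [-0.94, 2.18], [0.31, 2.57], [-1.31, 4.45], [0, 2.66], [-2.55, 2.55]. Speed limits (rad/s): [2.57, 2.57, 3.14, 3.14, 3.14, 3.14].

INTERFACE

Orientations are given as a unit quaternion [x, y, z, w].
In Python, from workcell import bot gives the robot as it stands. The module is installed in compiled form; this text tells all that it offers.
- The arm moves only by the tool apply_moves, never from a script. Its argument "increments" is a list of rows, each a list of 3 entries, a list of its own where there are three numbers: the shift along the world's x, y, z in cm, then the turn, a rotation vector about the world's x, y, z in rad, then the opening in per cent of the stroke, from 0 (shut) to 100 (fully open). A call has 1 to 20 rows; each row is the pose to reach, as a shift and turn from the pose commanded when the call began; what a row does not reach only later rows make up. A row lasts 1/8 s, in which the tool goes at most 62.5 mm and 10.7 degrees, less where a joint would pass 70% of its speed; a pose out of reach is approached as far as the arm can. A call with a gripper value outside its range is refused whole. The fingers move at their own pace and stop on an object; "grip_force" is the grip in N (left out, the last holds). Time passes only in rows, so rows that repeat a pose let the fingers close. It gives the time, the measured TCP pose, the force and the opening at its end, in the units of the state.
- bot.sense(): the state, without advancing time (a new reading comes with each control period).
- bot.snapshot(name): name is "scene" or "top" or "wrist"; returns (picture, depth): 384x512x3 uint8, blue, green, red; 384x512 float32, m along the optical axis (not along the pixel's ray), 0 where there is no reading.
- bot.calibration(name): a dict with "intrinsics" (3x3 intrinsics, pixels), "eye" and "attitude" of the camera in the world; the wrist camera has in their place "tool_from_camera" (4x4, takes a point from camera to tool coordinates, whose origin is the TCP and whose axes are the flange's). Camera axes: x right, y down, z forward; pixel columns grow to the right and rows downward; lengths in m; the calibration is good to about 2 mm. A picture is of the moment at which its call begins: read the wrist's pose just before it. calibration takes no time and is no camera call.
- bot.sign_off(): hands the job in, once; it reports no verdict.
The state is a dict: "t": time; "qpos": joint angles; "dq": joint speeds; "joint_efforts": joint torques, N m; "ee_pos": TCP position; "tool_rot": TCP orientation; "ft_force": force on the tool from outside, world axes, zero at the start; "torque": the same for the moment, N m; "opening": finger opening in m.
Only numpy, scipy, OpenCV 4.12 (cv2) and the standard library are available. Lean on these libraries where they do the work, as an engineer would, in place of code of your own. Each camera call takes 0.05 s, during which the arm holds its last target.

## Working session

There is one attempt and no reset: what is moved stays moved. The work goes in short steps, Python scripts to look and compute and a tool call to move; the robot and the scene stay as the last step left them, time stands still between calls to the robot, and variables do not carry over. Pictures are saved under pics/ and viewed, and the job is handed in when it is done.

Besides the shell and the picture viewer there is one more tool, called after ">>>" in YAML: its name, and indented under it one key for each argument. apply_moves: Moves the arm, as the interface text tells. Its arguments: {"type":"object","properties":{"increments":{"type":"array"},"grip_force":{"type":"number"}},"required":["increments"]}

```bash
mkdir -p pics
python3 - <<'E'
from workcell import bot
import cv2,numpy as np
print(bot.sense())
for n in ("scene","top"):
    p,d=bot.snapshot(n); cv2.imwrite(f"pics/{n}0.png",p); np.save(f"{n}0.npy",d); c=bot.calibration(n); print(n,c)
E
```

```text
{'t': 0.0, 'qpos': array([ 1.23110606e+00,  2.64744099e-01,  1.60534367e+00, -4.99826175e-06,
        1.27370359e+00, -3.69093791e-02]), 'dq': array([-0.00011233, -0.00039036,  0.00060806, -0.00079357,  0.00126022,
        0.00047036]), 'joint_efforts': array([-1.49772626e-03, -5.02116179e+01, -3.56867838e+01,  7.23514077e-02,
        2.97013123e-02, -1.75324135e-04]), 'ee_pos': array([0.20105258, 0.6436543 , 0.24841046]), 'tool_rot': array([ 1.50812002e-01,  9.88561850e-01, -1.08036818e-03, -2.03440271e-04]), 'ft_force': array([ 0.60345173, -0.19688027,  0.10078618]), 'torque': array([-0.0322513 ,  0.00395518,  0.02112359]), 'opening': 0.0878936292791921}
scene {'intrinsics': array([[440.90112266,   0.        , 253.92385842],
       [  0.        , 440.90112266, 193.2289237 ],
       [  0.        ,   0.        ,   1.        ]]), 'eye': array([-0.03040651,  0.4357634 ,  0.47815366]), 'attitude': array([-0.34625997,  0.76970876, -0.49384144,  0.20922022])}
top {'intrinsics': array([[494.84685421,   0.        , 259.45926132],
       [  0.        , 494.84685421, 191.74541778],
       [  0.        ,   0.        ,   1.        ]]), 'eye': array([ 0.45163619, -0.12771147,  1.19262905]), 'attitude': array([-0.70395632,  0.70807661, -0.03260597,  0.04483143])}
```

View pics/scene0.png

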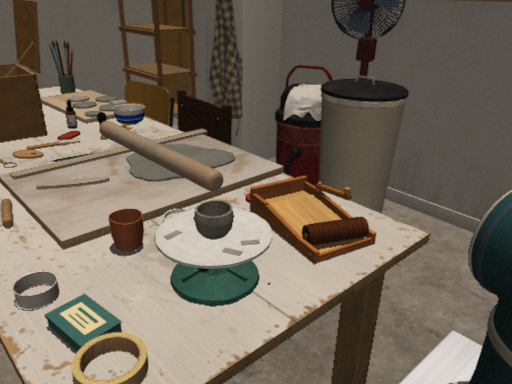

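View pics/top0.png

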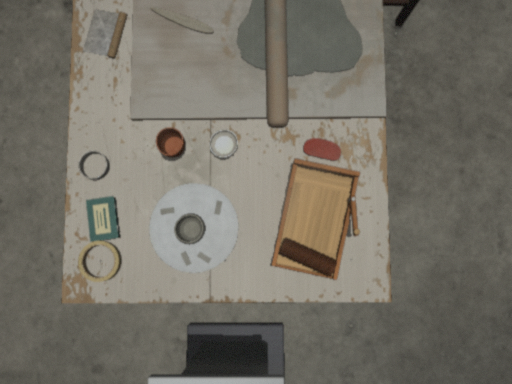

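The top view shows the rest with corners near (296,160), (360,174), (272,264) and (338,278). The roller is near (308,257), the keeper near (354,215), the dish at (223,145) and the kidney at (322,149). Next I'll enlarge it and measure.

```bash
cat > h.py <<'E'
from workcell import bot
import cv2,numpy as np
from scipy.spatial.transform import Rotation as R
def cam(n):
    c=bot.calibration(n)
    if n=="wrist":
        s=bot.sense(); T=np.eye(4); T[:3,:3]=R.from_quat(s['tool_rot']).as_matrix(); T[:3,3]=s['ee_pos']
        T=T@c['tool_from_camera']; return c['intrinsics'],T[:3,3],T[:3,:3]
    return c['intrinsics'],c['eye'],R.from_quat(c['attitude']).as_matrix()
def onplane(C,uv,z):
    K,e,A=C; uv=np.atleast_2d(uv).astype(float)
    r=np.c_[uv,np.ones(len(uv))]@np.linalg.inv(K).T@A.T
    return e+r*((z-e[2])/r[:,2])[:,None]
def cloud(C,d):
    K,e,A=C; v,u=np.indices(d.shape)
    r=np.stack([u,v,np.ones_like(u)],-1)@np.linalg.inv(K).T
    return (r*d[...,None])@A.T+e
E
python3 - <<'E'
from h import *
p=cv2.imread("pics/top0.png"); d=np.load("top0.npy"); C=cam("top"); P=cloud(C,d)
cv2.imwrite("pics/topz.png",cv2.resize(p[130:290,250:390],None,fx=4,fy=3.75*4/3.75,interpolation=cv2.INTER_CUBIC)[:600])
hsv=cv2.cvtColor(p,cv2.COLOR_BGR2HSV)
for u,v in [(320,290),(230,280),(316,200),(308,257),(320,150),(355,225),(353,200),(290,200),(328,166),(305,269)]:
    print(u,v,P[v,u].round(4),hsv[v,u])
E
```

```text
320 290 [ 0.348  -0.2494  0.0018] [ 22  24 159]
230 280 [ 0.3719 -0.0361 -0.0013] [ 21  25 162]
316 200 [ 0.5596 -0.2414  0.0252] [ 17 105 161]
308 257 [ 0.4267 -0.218   0.0562] [ 10 122  73]
320 150 [ 0.6819 -0.2543  0.0133] [  5 131 132]
355 225 [ 0.4984 -0.3249  0.0648] [ 14 142 131]
353 200 [ 0.5553 -0.3217  0.0657] [ 17  32 144]
290 200 [ 0.5603 -0.1801  0.0221] [ 17  97 152]
328 166 [ 0.6346 -0.2667  0.0629] [ 14 118 141]
305 269 [ 0.3977 -0.2141  0.0107] [ 17 110 148]
```

View pics/topz.png

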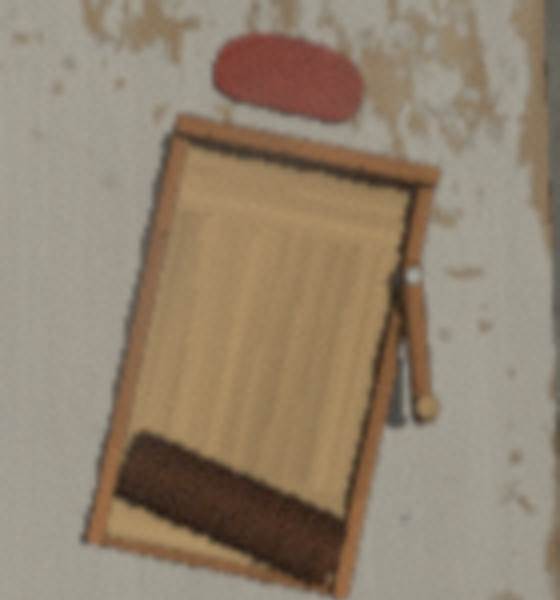

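Run:
```python
from h import *
C=cam("top")
z=np.array([[178,115],[440,170],[88,543],[346,598],[412,275],[427,408]])
uv=(z+0.5)/4-0.5+[250,130]
Z=[.060,.060,.026,.026,.065,.077]
W=np.array([onplane(C,a,b)[0] for a,b in zip(uv,Z)]); print(W.round(4))
M=np.array([[.12,.078],[.12,-.078],[-.135,.078],[-.135,-.078],[.054,-.073]])
w=W[:5,:2]
from itertools import combinations
mc,wc=M.mean(0),w.mean(0)
H=(M-mc).T@(w-wc);U,_,V=np.linalg.svd(H);Rm=V.T@U.T; t=wc-Rm@mc
th=np.arctan2(Rm[1,0],Rm[0,0]);print(th,t,(M@Rm.T+t-w).round(4))
print("peg in rest",(W[5,:2]-t)@Rm, "piv",(W[4,:2]-t)@Rm)
# keeper angle
a=(W[5,:2]-t)@Rm-np.array([.054,-.073]); print("keeper",np.arctan2(a[1],-a[0]),np.hypot(*a))
# roller
p=cv2.imread("pics/top0.png");hsv=cv2.cvtColor(p,cv2.COLOR_BGR2HSV)
m=((hsv[...,2]<100)&(hsv[...,1]>90)).astype(np.uint8);m[:232]=0;m[:,:260]=0;m[:,360:]=0;m[285:]=0
n,l,s,_=cv2.connectedComponentsWithStats(m);k=1+s[1:,4].argmax();print(s[k])
cnt,_=cv2.findContours((l==k).astype(np.uint8),0,1)
c=max(cnt,key=cv2.contourArea); b=cv2.boxPoints(cv2.minAreaRect(c));print(b)
q=(onplane(C,b,.035)[:,:2]-t)@Rm;print(q.round(4),q.mean(0))
```

```text
[[ 0.6536 -0.1891  0.06  ]
 [ 0.6202 -0.3395  0.06  ]
 [ 0.407  -0.1354  0.026 ]
 [ 0.3748 -0.2848  0.026 ]
 [ 0.5591 -0.321   0.065 ]
 [ 0.4831 -0.3255  0.077 ]]
-0.2157769365084411 [ 0.52138795 -0.23867285] [[ 0.0018  0.0009]
 [ 0.0017 -0.001 ]
 [-0.0008  0.0018]
 [-0.002  -0.0012]
 [-0.0006 -0.0005]]
peg in rest [-0.01886282 -0.09297451] piv [ 0.05446132 -0.0723788 ]
keeper -0.26756513240865976 0.07555111665026523
[ 278  232   65   46 1140]
[[275.36438 265.4509 ]
 [284.8153  220.08652]
 [342.43927 232.09152]
 [332.98834 277.4559 ]]
[[-0.1318  0.0681]
 [-0.0245  0.0681]
 [-0.0239 -0.0686]
 [-0.1308 -0.0673]] [-7.77578542e-02  5.88615200e-05]
```

```bash
cat >> h.py <<'E'
TH=-0.2158; T0=np.array([.5214,-.2387]); RM=np.array([[np.cos(TH),-np.sin(TH)],[np.sin(TH),np.cos(TH)]])
def rest(P): 
    o=np.array(P,float); o[...,:2]=(o[...,:2]-T0)@RM; return o
def world(q): return np.asarray(q)@RM.T+T0
E
python3 - <<'E'
from h import *
C=cam("top");P=rest(cloud(C,np.load("top0.npy")))
m=(abs(P[...,1])<.064)&(P[...,0]<-.03)&(P[...,0]>-.13)&(P[...,2]>.038)
q=P[m];print(len(q));
for lo in np.arange(-.065,.065,.02):
    s=q[(q[:,1]>=lo)&(q[:,1]<lo+.02)]
    print(lo.round(3),len(s),np.percentile(s[:,0],[2,50,98]).round(4) if len(s) else 0, s[:,2].max().round(4) if len(s) else 0)
p,d=bot.snapshot("wrist");cv2.imwrite("pics/w0.png",p);print(bot.calibration("wrist"))
E
```

```text
995
-0.065 139 [-0.1262 -0.1066 -0.0873] 0.0621
-0.045 164 [-0.1236 -0.1037 -0.0827] 0.0594
-0.025 155 [-0.1181 -0.0988 -0.0789] 0.0614
-0.005 157 [-0.114  -0.0944 -0.0751] 0.0576
0.015 160 [-0.1107 -0.0908 -0.0704] 0.0585
0.035 157 [-0.1061 -0.0865 -0.0659] 0.0574
0.055 63 [-0.1031 -0.0849 -0.0659] 0.056
{'intrinsics': array([[298.49634983,   0.        , 253.7628479 ],
       [  0.        , 298.49634983, 192.01218455],
       [  0.        ,   0.        ,   1.        ]]), 'tool_from_camera': array([[-6.51333982e-04, -9.49024333e-01, -3.15202144e-01,
         8.20023397e-02],
       [ 9.99999715e-01, -4.97649778e-04, -5.68054662e-04,
        -2.59078971e-04],
       [ 3.82237420e-04, -3.15202424e-01,  9.49024386e-01,
        -1.35016722e-01],
       [ 0.00000000e+00,  0.00000000e+00,  0.00000000e+00,
         1.00000000e+00]])}
```

View pics/w0.png

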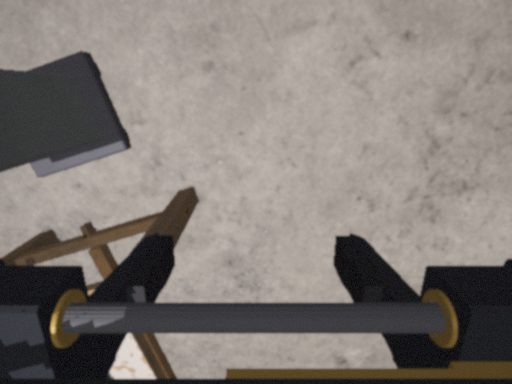

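>>> apply_moves:
  increments:
    - [[6,-5,2],[0,0,0.02],68]
    - [[12,-10,4],[0,0,0.04],68]
    - [[16,-15,5],[0,0,0.087],68]
    - [[20,-20,5],[0,0,0.087],68]
    - [[23,-25,5],[0,0,0.087],68]
    - [[25,-30,5],[0,0,0.087],68]
    - [[25,-36,5],[0,0,0.087],68]
    - [[25,-42,5],[0,0,0.087],68]
    - [[25,-48,5],[0,0,0.087],68]
    - [[25,-54,5],[0,0,0.087],68]
    - [[24,-60,5],[0,0,0.087],68]
    - [[23,-66,4],[0,0,0.087],68]
    - [[21,-72,2],[0,0,0.087],68]
    - [[19,-77,0],[0,0,0.087],68]
    - [[18,-82,-3],[0,0,0.087],68]
    - [[16.9,-84.9,-7],[0,0,0.087],68]
    - [[16.9,-84.9,-12],[0,0,0.087],68]
    - [[16.9,-84.9,-13],[0,0,0.087],68]
    - [[16.9,-84.9,-13],[0,0,0.087],68]

```text
t: 2.52
ee_pos: [0.3702, -0.2044, 0.1198]
tool_rot: [0.107, 0.994, 0.0, -0.001]
ft_force: [-0.2, -0.2, 0.7]
opening: 0.0601
```

Run:
```python
from h import *
s=bot.sense();print(s['t'],s['ee_pos'],rest(s['ee_pos']),R.from_quat(s['tool_rot']).as_matrix().round(3),s['opening'],s['qpos'].round(2))
p,d=bot.snapshot("wrist");cv2.imwrite("pics/w1.png",p);p,d=bot.snapshot("scene");cv2.imwrite("pics/s1.png",p[130:320,220:460].repeat(3,0).repeat(3,1))
```

```text
2.525 [ 0.37022162 -0.20436088  0.1197734 ] [-0.15502486  0.00117097  0.1197734 ] [[-0.977  0.214 -0.001]
 [ 0.214  0.977  0.001]
 [ 0.001  0.    -1.   ]] 0.060122140504236074 [-0.56 -0.1   2.25  0.    0.99 -1.92]
```

View pics/w1.png

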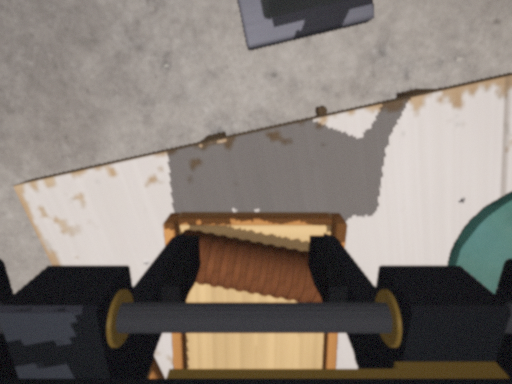

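View pics/s1.png

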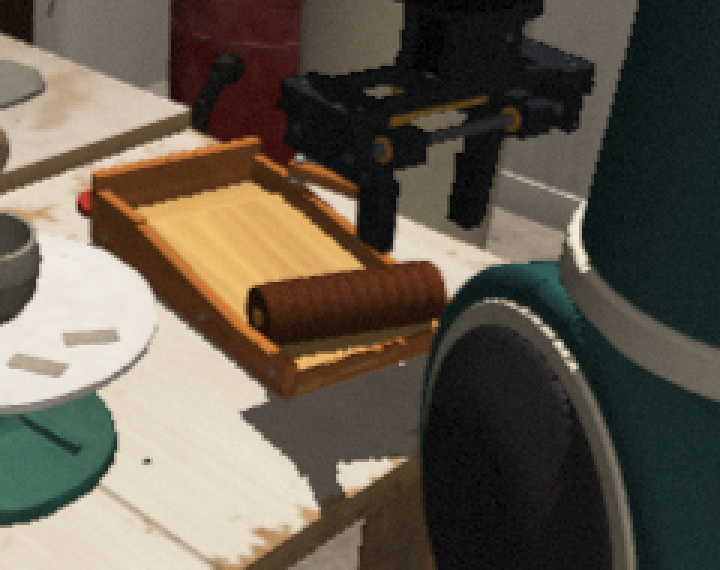

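>>> apply_moves:
  increments:
    - [[-0.5,0.1,-3],[0,0,0],68]
    - [[-0.5,0.1,-6],[0,0,0],68]
    - [[-0.5,0.1,-8.4],[0,0,0],68]
    - [[-0.5,0.1,-8.4],[0,0,0],68]
    - [[0,0,-8.4],[0,0,0],68]
    - [[0.5,-0.11,-8.4],[0,0,0],68]
    - [[1,-0.21,-8.4],[0,0,0],68]
    - [[1.5,-0.32,-8.4],[0,0,0],68]
    - [[2,-0.43,-8.4],[0,0,0],68]
    - [[2.5,-0.54,-8.4],[0,0,0],68]
    - [[3,-0.64,-8.4],[0,0,0],68]
    - [[3.5,-0.75,-8.4],[0,0,0],68]
    - [[4,-0.86,-8.4],[0,0,0],68]

```text
t: 4.25
ee_pos: [0.4106, -0.2134, 0.0357]
tool_rot: [0.108, 0.994, -0.0, -0.0]
ft_force: [-1.4, -0.6, -0.0]
opening: 0.0598
```

Run:
```python
from h import *
s=bot.sense();print(s['t'],s['ee_pos'],rest(s['ee_pos']),s['ft_force'],s['opening'])
p,d=bot.snapshot("top");cv2.imwrite("pics/t2.png",p[150:300,250:390].repeat(4,0).repeat(4,1));p,d=bot.snapshot("scene");cv2.imwrite("pics/s2.png",p[130:320,220:460].repeat(3,0).repeat(3,1))
```

```text
4.25 [ 0.41061057 -0.21340251  0.03565938] [-0.11363664  0.0009875   0.03565938] [-1.41673618 -0.60648551 -0.02048616] 0.05984176621136189
```

View pics/t2.png

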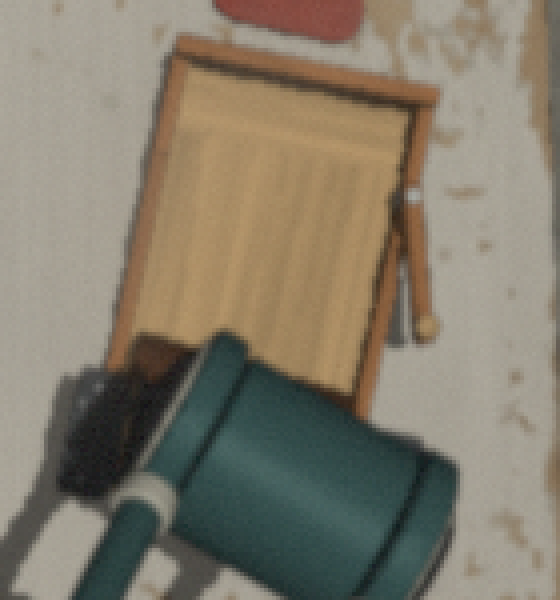

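View pics/s2.png

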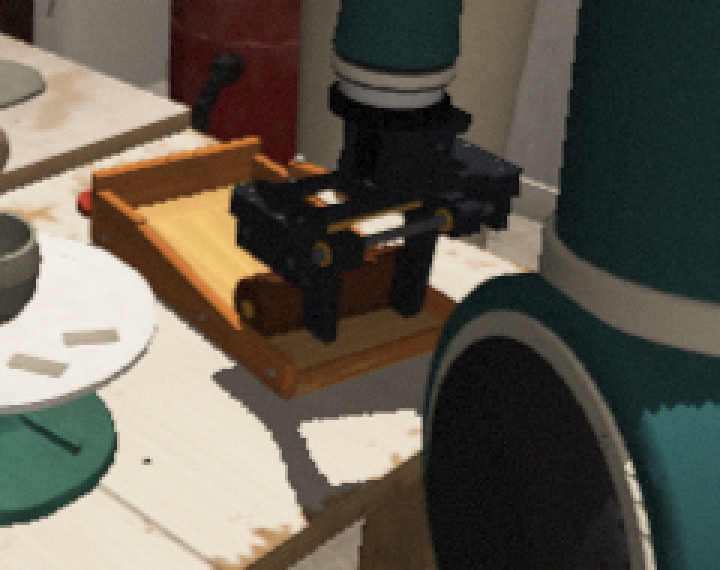

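>>> apply_moves:
  increments:
    - [[0.59,-0.13,0],[0,0,0],68]
    - [[1.17,-0.26,0.06],[0,0,0],68]
    - [[1.76,-0.39,0.14],[0,0,0],68]
    - [[2.34,-0.51,0.22],[0,0,0],68]
    - [[2.93,-0.64,0.31],[0,0,0],68]
    - [[3.52,-0.77,0.39],[0,0,0],68]
    - [[4.1,-0.9,0.48],[0,0,0],68]
    - [[4.69,-1.03,0.56],[0,0,0],68]
    - [[5.27,-1.16,0.64],[0,0,0],68]
    - [[5.86,-1.28,0.73],[0,0,0],68]
    - [[6.45,-1.41,0.81],[0,0,0],68]
    - [[7.03,-1.54,0.9],[0,0,0],68]
    - [[7.62,-1.67,0.98],[0,0,0],68]
    - [[8.2,-1.8,1.06],[0,0,0],68]
    - [[8.79,-1.93,1.15],[0,0,0],68]
    - [[9.38,-2.05,1.23],[0,0,0],68]

```text
t: 6.35
ee_pos: [0.5045, -0.2339, 0.0481]
tool_rot: [0.108, 0.994, -0.0, 0.0]
ft_force: [-2.9, 1.3, 2.5]
opening: 0.0597
```

Run:
```python
from h import *
s=bot.sense();print(s['t'],s['ee_pos'],rest(s['ee_pos']),s['ft_force'],s['opening'])
p,d=bot.snapshot("scene");cv2.imwrite("pics/s3.png",p[130:320,220:460].repeat(3,0).repeat(3,1))
```

```text
6.35 [ 0.50448723 -0.23390226  0.0480739 ] [-0.01754782  0.00106494  0.0480739 ] [-2.86851711  1.34334305  2.51925863] 0.059667070591042724
```

View pics/s3.png

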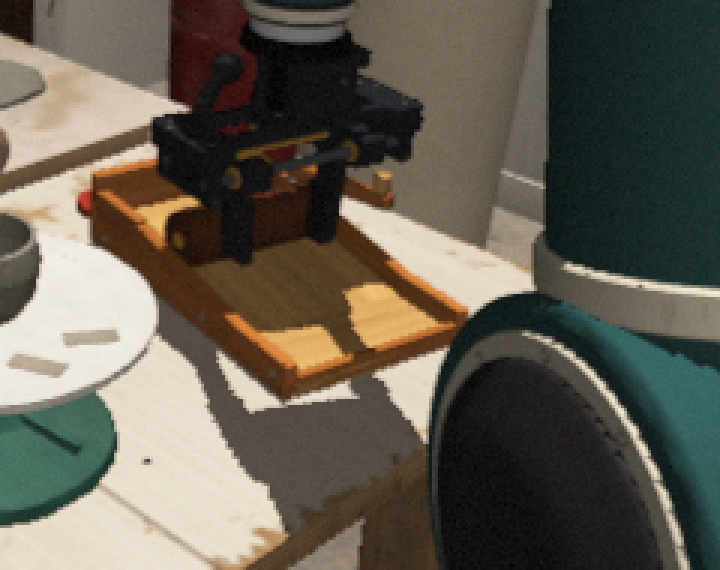

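>>> apply_moves:
  increments:
    - [[0.49,-0.11,0.07],[0,0,0],68]
    - [[0.98,-0.21,0.14],[0,0,0],68]
    - [[1.47,-0.32,0.21],[0,0,0],68]
    - [[1.95,-0.43,0.28],[0,0,0],68]
    - [[2.44,-0.54,0.35],[0,0,0],68]
    - [[2.93,-0.64,0.42],[0,0,0],68]
    - [[3.42,-0.75,0.49],[0,0,0],68]
    - [[3.9,-0.86,0.55],[0,0,0],68]
    - [[4.4,-0.96,0.6],[0,0,0],68]
    - [[4.79,-1.05,0.62],[0,0,0],68]
    - [[5.18,-1.13,0.65],[0,0,0],68]
    - [[5.47,-1.2,0.65],[0,0,0],68]
    - [[5.76,-1.26,0.65],[0,0,0],68]
    - [[6.05,-1.33,0.65],[0,0,0],68]
    - [[6.35,-1.39,0.65],[0,0,0],68]
    - [[6.6,-1.45,0.65],[0,0,0],68]
    - [[6.6,-1.45,0.65],[0,0,0],68]
    - [[6.6,-1.45,0.65],[0,0,0],68]

```text
t: 8.65
ee_pos: [0.57, -0.2483, 0.0545]
tool_rot: [0.108, 0.994, 0.0, -0.0]
ft_force: [-0.4, 0.6, -0.4]
opening: 0.06
```

Run:
```python
from h import *
s=bot.sense();print(s['t'],s['ee_pos'],rest(s['ee_pos']),s['ft_force'],s['opening'])
p,d=bot.snapshot("scene");cv2.imwrite("pics/s4.png",p[130:320,220:460].repeat(3,0).repeat(3,1))
p,d=bot.snapshot("wrist");cv2.imwrite("pics/w4.png",p)
```

```text
8.65 [ 0.5700219  -0.24831962  0.05445687] [0.04955397 0.00101486 0.05445687] [-0.44132997  0.55642542 -0.40912011] 0.060038668344738845
```

View pics/s4.png

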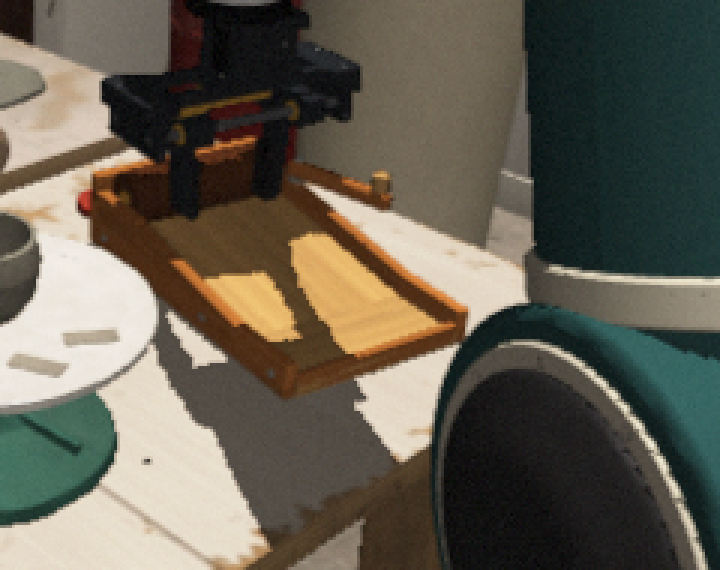

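View pics/w4.png

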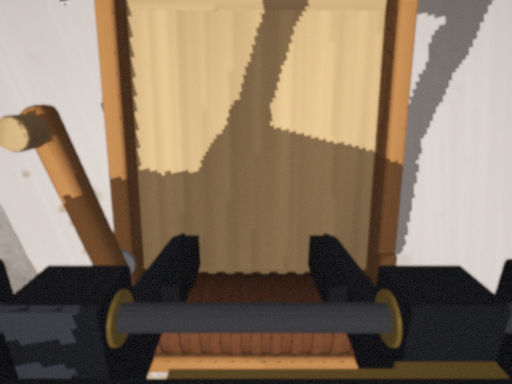

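Scene and wrist views: the roller lies square against the stop (wrist rows 275–355), and the peg is at wrist (15,132). Next I'll back off, lift and check.

>>> apply_moves:
  increments:
    - [[-0.7,0.15,0],[0,0,0],68]
    - [[-2,0.43,0],[0,0,0],68]
    - [[-3,0.64,0.5],[0,0,0],68]
    - [[-5,1.1,5],[0,0,0],68]
    - [[-7,1.5,10],[0,0,0],68]
    - [[-9,-2,15],[0,0,0],40]
    - [[-9,-4,18],[0,0,0],0]
    - [[-9,-4,18],[0,0,0],0]
    - [[-9,-4,18],[0,0,0],0]

```text
t: 9.88
ee_pos: [0.4791, -0.2874, 0.2333]
tool_rot: [0.108, 0.994, 0.001, -0.001]
ft_force: [0.1, 0.7, -0.1]
opening: 0.0219
```

Run:
```python
from h import *
s=bot.sense();print(s['t'],s['ee_pos'],s['opening'],s['dq'].round(3))
C=cam("wrist");p,d=bot.snapshot("wrist");cv2.imwrite("pics/w5.png",p);np.save("w5.npy",d);np.savez("w5c.npz",K=C[0],e=C[1],A=C[2])
p,d=bot.snapshot("top");np.save("t5.npy",d);cv2.imwrite("pics/t5.png",p[140:290,250:390].repeat(4,0).repeat(4,1))
```

```text
9.875 [ 0.47912559 -0.28741633  0.23334937] 0.021854319031688895 [ 0.013  0.019  0.023 -0.002  0.004 -0.001]
```

View pics/w5.png

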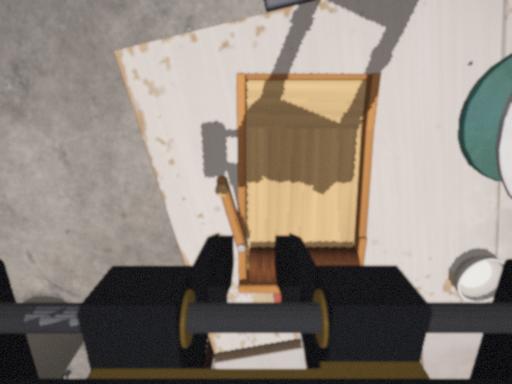

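View pics/t5.png

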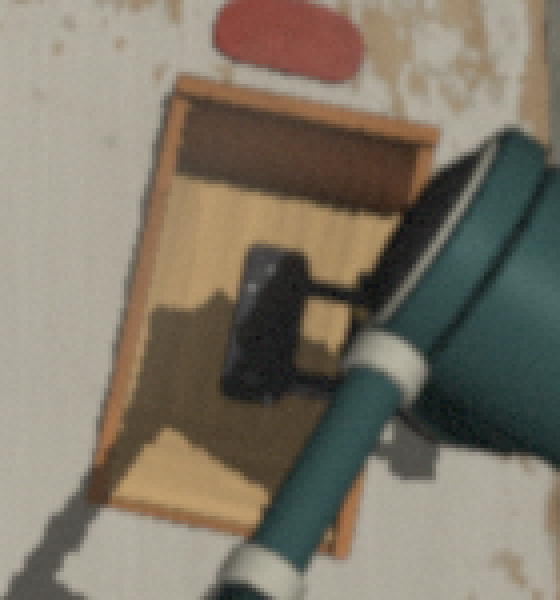

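The top view shows the roller square in the seat against the stop (crop rows 105–210). The wrist view shows the peg at about (222,184) and the bar still open.

Run:
```python
from h import *
z=np.load("w5c.npz");C=(z['K'],z['e'],z['A'])
for uv,h in [((222,184),.077),((222,182),.077),((240,247),.063)]:
    q=rest(onplane(C,uv,h))[0];a=q[:2]-[.054,-.073];print(q.round(4),np.arctan2(a[1],-a[0]),np.hypot(*a))
P=rest(cloud(cam("top"),np.load("t5.npy")));m=(abs(P[...,1])<.06)&(P[...,0]>.05)&(P[...,0]<.104)&(P[...,2]>.045)&(P[...,2]<.075)
for lo in (-.06,-.03,0,.03):
    s=P[m&(P[...,1]>lo)&(P[...,1]<lo+.03)];print(lo,len(s),np.percentile(s[:,0],[5,50,95]).round(4),s[:,2].mean())
a0=-.27
def pose(a,off): 
    t=np.array([np.sin(a),np.cos(a)]);return world(np.array([.054-.075*np.cos(a),-.073+.075*np.sin(a)])-off*t)
print("pre",pose(a0,.031)); p0=pose(a0,.031)
for k in range(20):
    a=min(-.27+.1*k,1.571); print(k,round(a-a0,3),((pose(a,.0155)-p0)*100).round(2))
```

```text
[-0.025  -0.0893  0.077 ] -0.20336232519425312 0.0806853042621076
[-0.0271 -0.0892  0.077 ] -0.19731577699008213 0.08275173818271211
[ 0.0547 -0.0728  0.063 ] 2.8369694839620085 0.0007166636458753473
-0.06 223 [0.0671 0.083  0.1018] 0.06514387417640309
-0.03 226 [0.0671 0.0829 0.1013] 0.06479362056446702
0 227 [0.0669 0.0831 0.1016] 0.06443814944217083
0.03 225 [0.0669 0.0825 0.1013] 0.06488410695122912
pre [ 0.48530559 -0.35658725]
0 0.0 [-0.08  1.55]
1 0.1 [-0.24  2.3 ]
2 0.2 [-0.32  3.06]
3 0.3 [-0.33  3.82]
4 0.4 [-0.26  4.59]
5 0.5 [-0.11  5.34]
6 0.6 [0.11 6.07]
7 0.7 [0.4  6.78]
8 0.8 [0.76 7.45]
9 0.9 [1.19 8.09]
10 1.0 [1.68 8.68]
11 1.1 [2.22 9.21]
12 1.2 [2.82 9.7 ]
13 1.3 [ 3.46 10.11]
14 1.4 [ 4.14 10.47]
15 1.5 [ 4.85 10.75]
16 1.6 [ 5.58 10.96]
17 1.7 [ 6.34 11.1 ]
18 1.8 [ 7.1  11.16]
19 1.841 [ 7.41 11.16]
```

>>> apply_moves:
  increments:
    - [[0.5,-2,0],[0,0,-0.17],0]
    - [[0.5,-4,0],[0,0,-0.34],0]
    - [[0.5,-6,0],[0,0,-0.51],0]
    - [[0.5,-6.8,0],[0,0,-0.68],0]
    - [[0.5,-6.8,0],[0,0,-0.85],0]
    - [[0.5,-6.8,0],[0,0,-1.02],0]
    - [[0.5,-6.8,0],[0,0,-1.19],0]
    - [[0.5,-6.8,0],[0,0,-1.3],0]
    - [[0.5,-6.8,0],[0,0,-1.3],0]
    - [[0.5,-6.8,-4],[0,0,-1.3],0]
    - [[0.5,-6.8,-8],[0,0,-1.3],0]
    - [[0.5,-6.8,-12],[0,0,-1.3],0]
    - [[0.5,-6.8,-15],[0,0,-1.3],0]
    - [[0.5,-6.8,-16.6],[0,0,-1.3],0]
    - [[0.5,-6.8,-16.6],[0,0,-1.3],0]

```text
t: 11.85
ee_pos: [0.4842, -0.3553, 0.0669]
tool_rot: [0.687, 0.727, -0.0, -0.002]
ft_force: [-0.2, -0.4, 0.3]
opening: 0.0005
```

Run:
```python
from h import *
s=bot.sense();print(s['t'],s['ee_pos'],rest(s['ee_pos']),s['opening'],s['ft_force'],R.from_quat(s['tool_rot']).as_matrix()[:2,0],s['qpos'].round(2))
p,d=bot.snapshot("wrist");cv2.imwrite("pics/w6.png",p)
p,d=bot.snapshot("scene");cv2.imwrite("pics/s6.png",p[130:320,220:460].repeat(3,0).repeat(3,1))
```

```text
11.85 [ 0.4841703  -0.35529189  0.06687618] [-0.01140047 -0.12185954  0.06687618] 0.00047742182633454106 [-0.19563811 -0.37416658  0.27094732] [-0.05616538  0.99841877] [-0.67  0.3   1.92  0.    0.92 -0.73]
```

View pics/w6.png

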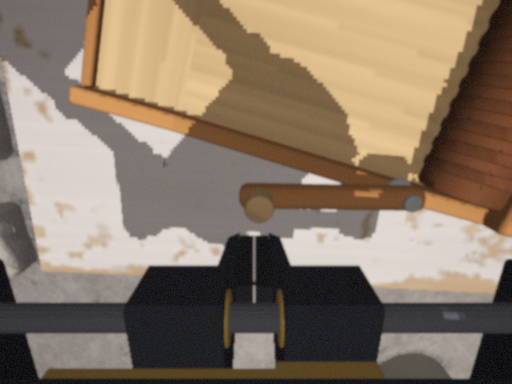

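View pics/s6.png

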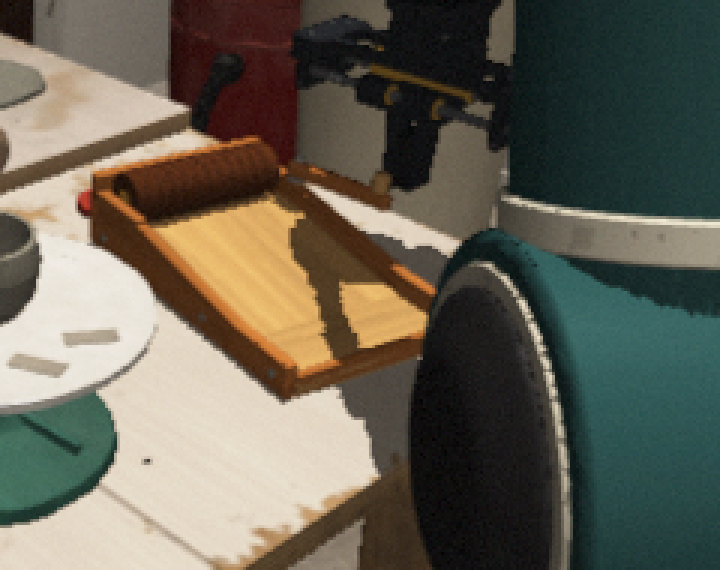

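>>> apply_moves:
  increments:
    - [[-0.1,0.8,0.1],[0,0,0],0]
    - [[-0.1,1.5,0.1],[0,0,0],0]
    - [[-0.24,2.3,0.1],[0,0,-0.1],0]
    - [[-0.32,3.06,0.1],[0,0,-0.2],0]
    - [[-0.33,3.82,0.1],[0,0,-0.3],0]
    - [[-0.26,4.59,0.1],[0,0,-0.4],0]
    - [[-0.11,5.34,0.1],[0,0,-0.5],0]
    - [[0.11,6.07,0.1],[0,0,-0.6],0]
    - [[0.4,6.78,0.1],[0,0,-0.7],0]
    - [[0.76,7.45,0.1],[0,0,-0.8],0]
    - [[1.19,8.09,0.1],[0,0,-0.9],0]
    - [[1.68,8.68,0.1],[0,0,-1.0],0]
    - [[2.22,9.21,0.1],[0,0,-1.1],0]
    - [[2.82,9.7,0.1],[0,0,-1.2],0]
    - [[3.46,10.11,0.1],[0,0,-1.3],0]
    - [[4.14,10.47,0.1],[0,0,-1.4],0]
    - [[4.85,10.75,0.1],[0,0,-1.5],0]
    - [[4.85,10.75,0.1],[0,0,-1.5],0]

```text
t: 14.2
ee_pos: [0.534, -0.2483, 0.0701]
tool_rot: [0.998, 0.064, 0.0, 0.0]
ft_force: [-0.3, -0.3, 0.9]
opening: 0.0001
```

Run:
```python
from h import *
s=bot.sense();print(s['t'],s['ee_pos'],rest(s['ee_pos']),s['opening'],s['ft_force'],s['qpos'].round(2))
p,d=bot.snapshot("wrist");cv2.imwrite("pics/w7.png",p)
```

```text
14.2 [ 0.53402951 -0.24831202  0.07008092] [ 0.01439478 -0.00668473  0.07008092] 0.0001362324629299123 [-0.33649024 -0.33700704  0.88160883] [-0.48  0.28  1.95  0.    0.92  0.97]
```

View pics/w7.png

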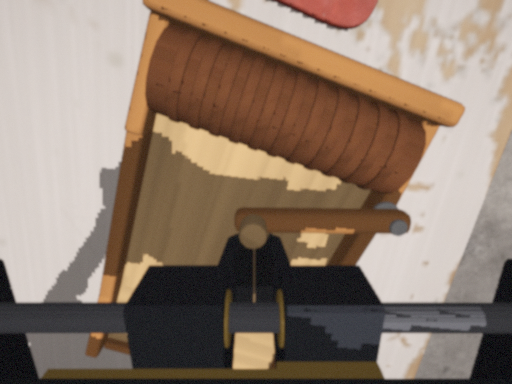

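>>> apply_moves:
  increments:
    - [[0.73,0.21,0],[0,0,-0.1],0]
    - [[1.49,0.35,0],[0,0,-0.2],0]
    - [[2.25,0.41,0],[0,0,-0.3],0]
    - [[2.56,0.41,0],[0,0,-0.34],0]
    - [[2.66,0.39,0],[0,0,-0.34],0]
    - [[2.66,0.39,0],[0,0,-0.34],0]
    - [[2.66,0.39,0],[0,0,-0.34],0]

```text
t: 15.12
ee_pos: [0.5595, -0.2447, 0.0695]
tool_rot: [0.994, -0.107, -0.0, -0.0]
ft_force: [-3.5, 1.4, 2.6]
opening: 0.0005
```

Run:
```python
from h import *
s=bot.sense();print(s['t'],s['ee_pos'],rest(s['ee_pos']),s['opening'],s['ft_force'],s['qpos'].round(2))
p,d=bot.snapshot("wrist");cv2.imwrite("pics/w8.png",p)
```

```text
15.125 [ 0.55954671 -0.24466188  0.06949705] [0.03853852 0.00234472 0.06949705] 0.0005413735714075495 [-3.51548207  1.3788492   2.62561844] [-0.45  0.31  1.9   0.    0.93  1.33]
```

View pics/w8.png

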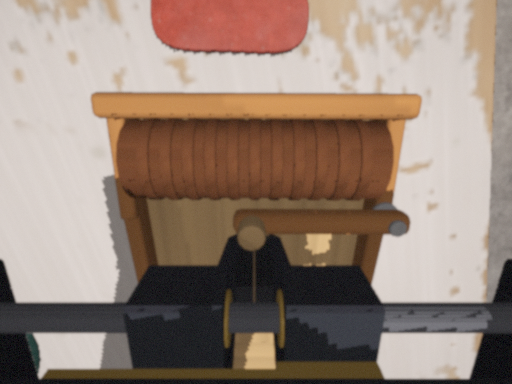

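Wrist view: the bar (row about 222, columns 237–408) is parallel to the stop, and the contact force is rising. I'll nudge it a little to confirm the end stop, then retreat.

>>> apply_moves:
  increments:
    - [[0.15,-0.03,0],[0,0,0],0]
    - [[0.15,-0.03,0],[0,0,0],0]
    - [[0.15,-0.03,0],[0,0,0],0]

```text
t: 15.55
ee_pos: [0.5599, -0.2447, 0.0693]
tool_rot: [0.994, -0.107, -0.002, -0.0]
ft_force: [-8.2, 2.6, 5.2]
opening: 0.0005
```

>>> apply_moves:
  increments:
    - [[-0.5,0.1,0],[0,0,0],0]
    - [[-2,0.4,0],[0,0,0],0]
    - [[-3,0.6,2],[0,0,0],0]
    - [[-5,1,7],[0,0,0],0]
    - [[-8,1.7,12],[0,0,0],0]
    - [[-10,4,17],[0,0,0],0]
    - [[-12,9,19],[0,0,0],0]
    - [[-12,14,19],[0,0,0],0]
    - [[-12,18,19],[0,0,0],0]
    - [[-12,18,19],[0,0,0],0]
    - [[-12,18,19],[0,0,0],0]

```text
t: 16.92
ee_pos: [0.4415, -0.0656, 0.2594]
tool_rot: [0.994, -0.107, 0.0, 0.0]
ft_force: [-0.6, -0.0, 0.3]
opening: 0.0005
```

Run:
```python
from h import *
s=bot.sense();print(s['t'],s['ee_pos'])
p,d=bot.snapshot("top");cv2.imwrite("pics/t9.png",p[130:290,250:390].repeat(4,0).repeat(4,1)[:600]);np.save("t9.npy",d)
P=rest(cloud(cam("top"),d));m=(abs(P[...,1])<.06)&(P[...,0]>.066)&(P[...,0]<.104)&(P[...,2]>.045)&(P[...,2]<.08)
for lo in (-.06,-.03,0,.03):
    q=P[m&(P[...,1]>lo)&(P[...,1]<lo+.03)];print(lo,len(q),np.percentile(q[:,0],[5,50,95]).round(4),q[:,2].max())
```

```text
16.925 [ 0.44147979 -0.06564341  0.25944594]
-0.06 220 [0.0673 0.0825 0.1013] 0.07563315159886108
-0.03 222 [0.0675 0.0832 0.1015] 0.07436580033401707
0 223 [0.067  0.0832 0.1019] 0.07363452631081513
0.03 222 [0.0674 0.0832 0.1014] 0.07477589636323478
```

View pics/t9.png

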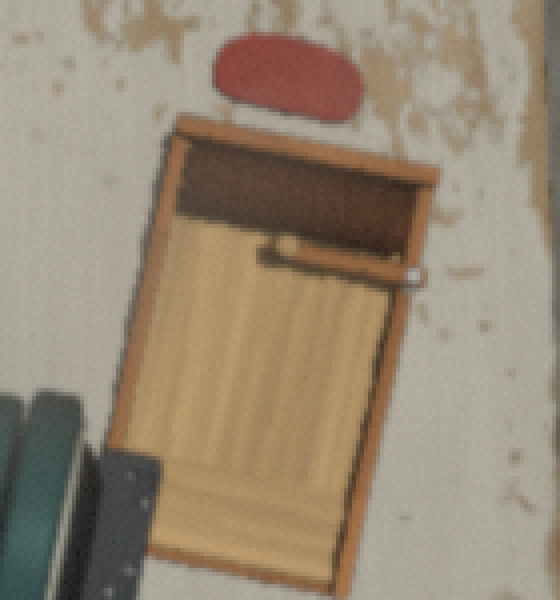

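The top view shows the peg at crop (286,245), the pivot at (412,275), the roller against the stop and the kidney unmoved.

Run:
```python
from h import *
C=cam("top");z=np.array([[286,245],[412,275]]);uv=(z+.5)/4-.5+[250,130]
q=rest(np.array([onplane(C,uv[0],.077)[0],onplane(C,uv[1],.065)[0]]));print(q)
a=q[0]-q[1];print(np.arctan2(a[1],-a[0]))
print(bot.sign_off())
```

```text
[[ 0.05487349  0.00217653  0.077     ]
 [ 0.05444541 -0.0723536   0.065     ]]
1.5765399878588016
the job is handed in; nothing more can be done
None
```

The roller is in its seat against the stop and the keeper bar lies square across the track behind it. I handed the job in at about 17 s of the 54 s allowed; `sign_off` reports no verdict.

- **Roller:** it lay about 0.2 rad askew on the landing. Pushing from behind with two fingertips 60 mm apart squared it, and I kept contact all the way up at about 4 to 5 cm/s until it dropped into the seat. After the retreat, depth readings put it at rest-frame x ≈ 83 mm, the same across its length. They did not give its height exactly (the cloud is noisy by several mm).
- **Keeper:** I pushed the peg round its arc with closed fingers from about -0.25 rad to the end stop. There the force rose from 3.5 N to about 8 N with almost no further movement. The last camera measurement gave 1.577 rad, against 1.571 for fully closed.
- **Other things on the table:** the kidney had not moved in the final picture. I did not re-measure the dish and the cup, but the arm never went near them.
- **Disagreement:** two readings of the open keeper differed slightly, -0.27 rad from the top camera and -0.20 rad from the wrist camera. This made no difference to the push.

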